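Null the packet balance on the hall console

ROBOT

A 6-joint arm with a two-finger parallel gripper is mounted at the origin on the work surface. World frame = base frame: x ahead of the robot, y to its left, z up, the work surface at z = 0. Lengths are in m, angles in degrees, forces in N, time in s.
With the tool pointing down it reaches from about 0.3 to 0.75 m from the base axis. Payload 8.5 kg.
Tool frame: the origin (TCP) lies at the very end of the fingers, on their centre line; the grasp point (between the pads) lies robot.grip_depth behind it (robot.grip_depth is the distance from the TCP to the grasp point, in m); z points along the fingers, y is the line along which they close (so a half turn about z gives the same grasp; the last joint's range is limited). The gripper opens to 85 mm and grips with 20 to 120 N. Pads are 22 mm wide; open, the fingers measure 114 mm over their backs; the gripper's body (76 mm by 85 mm) begins 54 mm behind the grasp point. The pads swing forward as they close: fully open they stand 13 mm farther back than shut.
Start: joints at [-77.366, 21.807, 74.336, -0, 83.858, -12.336], TCP at [0.232, -0.499, 0.231] pointing down, gripper open.
Joint ranges: [-178.18, 178.18], [-50.72, 133.34], [12.68, 142.11], [-81.47, 261.47], [9.98, 163.14], [-165.26, 165.26]. Speed limits (degrees/s): [136.94, 136.94, 180, 180, 180, 180].

INTERFACE

Orientations are given as [roll, pitch, yaw] about the fixed x, y, z axes, in that order (R = Rz(yaw) Ry(pitch) Rx(roll)).
In Python, from bench import robot gives the robot as it stands.
- The arm moves only by the shell command python3 -m creep 'ROWS' [FORCE]. ROWS is text: rows parted by semicolons, each of 5 numbers parted by spaces: the finger opening in mm, from 0 to 85.4, then the shift along the tool's x, y, z in units of 40 mm (1.0 is 40 mm), then the turn about the tool's z in units of 5 degrees (1.0 is 5 degrees). In form: jaw x y z twist; .... A call has 1 to 10 rows; each row is the pose to reach, as a shift and turn from the pose commanded when the call began, along the tool's axes at that moment; what a row does not reach only later rows make up. A row lasts 1/12 s, in which the tool goes at most 41.7 mm and 7.16 degrees, less where a joint would pass 70% of its speed; a pose out of reach is approached as far as the arm can. A call with a gripper value outside its range is refused whole. The fingers move at their own pace and stop on an object; FORCE is the grip in N (left out, the last holds). Time passes only in rows, so rows that repeat a pose let the fingers close. It gives the time, the measured TCP pose, the force, the opening and the grip force at its end, in the units of the state.
- robot.observe(): the state, without advancing time (a new reading comes with each control period).
- robot.camera(name): name is "side" or "top"; returns a dict with "img" (420x560x3 uint8, red, green, blue), "fx", "fy", "cx", "cy" (pixels), "k1" (the pictures are not rectified: a ray, as slopes to the right and down, at radius r is drawn at 1 + k1 r^2 times it, then the intrinsics apply), "eye" and "rotation" of the camera in the world. Camera axes: x right, y up, looking along -z (the intrinsics and any distortion apply to the point x, -y, -z); pixel columns grow to the right and rows downward; lengths in m; the calibration is good to about 2 mm. A picture is of the moment at which its call begins. There is no depth.
- robot.finish_job(): hands the job in; it is judged then, once.
The state is a dict: "t": time; "q": joint angles; "joint_velocities": joint speeds; "tau": joint torques, N m; "position": TCP position; "orientation": TCP orientation; "force": force on the tool from outside, world axes, zero at the start; "torque": the same for the moment, N m; "grip_width": finger opening in m; "grasp_force": force on a finger pad.
Only numpy, scipy, OpenCV 4.12 (cv2) and the standard library are available. Lean on these libraries where they do the work, as an engineer would, in place of code of your own. Each camera call takes 0.05 s, during which the arm holds its last target. There are 200 camera calls.

TASK

A packet is strapped in the cradle of the letter balance and has tipped the beam down. Grip the red knob of the sprung lever and wind the lever until the beam's pointer stands in the green field, then keep it in the green for at least five seconds without a break by steadily correcting with the lever, because the top-heavy beam tips away to either side by itself. Swing the beam gently, touch only the lever and leave everything else on the table alone; finish still gripping the knob, with the pointer near the middle of the green and almost still.

Things in the scene. Friction and masses are not known exactly. Their poses are not given: they have to be found in the camera images.
- balance: grey null balance screwed to the table; base plate 200 (x) x 460 (y) x 14 mm. Origin under the axle, at the table surface; the level axle runs along the balance's own x. Own -x (the lever side) faces the robot, apart from some yaw. The packet's cradle is at the own +y end, the pointer and index plate at the own -y end.
- axle (a point): point on the axle, 130 mm above the table, above the balance's origin. The beam (plane own x = +40 mm) and the lever (plane own x = -60 mm) turn on it, joined only by a torsion spring of nominally 0.5 N m/rad. Moving law while the knob is held: J*acc = 0.5*lever + G*beam - T - 0.055*beam_speed; see joints, bob (G), packet (T, J).
- beam (a joint): angle of the beam (aluminium bar 12 x 400 x 18 mm) in rad about the balance's own +x: 0 level, positive with the packet end up. Stops at -0.25 and +0.25; starts at rest on -0.25. Green field: -0.1 to +0.1. Hardly any friction. Top-heavy: from any balance point it tips away to either side, growing e-fold in about 1.1 s.
- lever (a joint): twist of the torsion spring: angle of the lever relative to the beam in rad, about the balance's own +x; range -0.3 to 1.4. The lever's angle in space is A = beam + lever; A = 0.25 is upright. A grows as the knob moves towards own -y (to the index plate), which lifts the packet end. Let go, the light lever springs back to about 0 twist and rides with the beam.
- knob (a point): centre of the red cylindrical knob, gripped from above with fingers closing along the balance's own y: 30 mm diameter, 50 mm long along own x, at own x = -87.5 mm, 130 mm from the axle: own y = 0.13*sin(0.25 - A), height = 0.13 + 0.13*cos(0.25 - A) m, A = beam + lever. May turn in the grip. The lever's 20 mm wide flat arm begins 25 mm from it on the own +x side.
- bob: middle of the brass bob (54 mm diameter, 56 mm high, 0.45 kg) on the beam's mast, 135 mm above the axle, own x = +40 mm. It makes the beam top-heavy: G about 0.567 N m/rad, slightly more than the spring can hold. Do not touch.
- pointer_tip (a point): tip of the black pointer at the -y end of the beam, 240 mm from the axle, own x = +40 mm. It moves down as the beam angle grows.
- packet: brown cardboard packet with a blue strap, 90 x 70 x 70 mm, fixed in the cradle 140 mm from the axle at the beam's height; origin at its centre. Nominally 0.35 kg (0.26 to 0.47): total J about 0.027 kg m2 and overweight T of the packet side 0.09 to 0.38 N m, unknown; level balance needs twist T/0.5. Do not touch.
- green_mid (a point): middle of the 42 mm high green field on the white upright index plate beside the pointer, fixed to the balance at axle height; red fields are above and below.
- poise: brass counterweight on the beam, 44 mm diameter, 110 to 146 mm from the axle on the pointer side; origin on the axle. Do not touch.
- cradle: dark steel tray 110 x 90 mm hung from the +y end of the beam, holding the packet; origin on the axle. Do not touch.
- remote: bystander: black remote control 160 x 42 x 18 mm, loose, origin under its centre
- keytray: bystander: dark wooden key tray 160 x 200 x 30 mm, loose, origin under its centre
- letters: bystander: stack of letters 120 x 200 x 30 mm, loose, origin under its centre
- parcel: bystander: loose cardboard parcel 130 x 100 x 60 mm, origin under its centre
- glasses: bystander: blue glasses case 150 x 55 x 40 mm, loose, origin under its centre

How it is judged:
By the outcome, as a careful person would: the job done as asked, in the order asked, and still so for the second after the job is handed in, while the arm keeps its last pose, push and grip.
It also fails if it takes over 61 s, if anything falls off the work surface, if the arm or the gripper's body presses on something with over 40 N, if the wrist force passes 120 N, or if a joint passes its speed limit or range.

## Working session

There is one attempt and no reset: what is moved stays moved. The work goes in short steps, Python scripts to look and compute and a shell command to move; the robot and the scene stay as the last step left them, time stands still between calls to the robot, and variables do not carry over. Pictures are saved under pics/ and viewed, at most 10 in all, crops included, and the job is handed in when it is done.

```bash
mkdir -p pics; ls
python3 - <<'E'
from bench import robot
import cv2
for n in("side","top"):
    c=robot.camera(n); cv2.imwrite(f"pics/{n}0.png",c["img"][:,:,::-1])
    print({k:v for k,v in c.items() if k!="img"})
print(robot.observe(),robot.grip_depth)
E
```

```text
pics
{'fx': 415.27173586123695, 'fy': 415.27173586123695, 'cx': 284.58342426971933, 'cy': 206.26241268485362, 'k1': -0.11946012608529147, 'eye': array([ 0.40328129, -0.97619996,  1.33603105]), 'rotation': array([38.83110434,  0.05991372, -9.34081636])}
{'fx': 398.7104728803974, 'fy': 398.7104728803974, 'cx': 283.56112528907164, 'cy': 203.56365724924564, 'k1': 0.029599572663805338, 'eye': array([ 0.42239894, -0.02996601,  1.64268891]), 'rotation': array([  4.83664045,  -0.65628078, -89.70382719])}
{'t': 0.1, 'q': array([-7.73670404e+01,  2.18369388e+01,  7.43788179e+01,  8.94253884e-04,
        8.38571893e+01, -1.23363175e+01]), 'joint_velocities': array([-0.02301402, -0.07155985, -0.09168923, -0.08210546,  0.0408502 ,
       -0.04625333]), 'tau': array([ 3.43405001e-03, -4.49225485e+01, -2.31655777e+01, -2.42898686e-04,
        3.65315864e-03, -2.09561290e-05]), 'position': array([ 0.23211268, -0.4983411 ,  0.23078468]), 'orientation': array([-1.79928928e+02, -1.64533394e-02,  2.49691706e+01]), 'force': array([0.15392255, 0.77543855, 0.37566008]), 'torque': array([ 0.01671699, -0.00632898,  0.02459722]), 'grasp_force': 0.0, 'grip_width': 0.08577589206952903} 0.0187
```

View pics/side0.png

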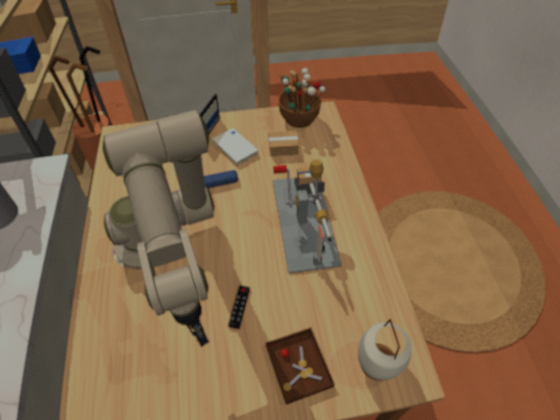

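View pics/top0.png

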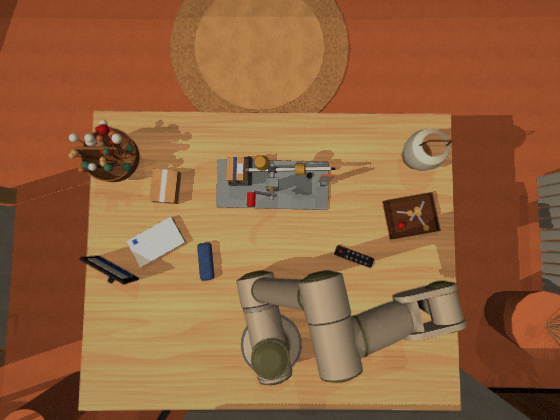

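The balance is at about (217–328, 158–209) in the top view, with the red knob at (251,199). I'll enlarge both views to read the corners.

```bash
cat > h.py <<'E'
import numpy as np, cv2
from scipy.spatial.transform import Rotation as Rn
F=np.diag([1,-1,-1.])
def cal(c):
    R=Rn.from_euler('xyz',c["rotation"],degrees=True).as_matrix()
    K=np.array([[c["fx"],0,c["cx"]],[0,c["fy"],c["cy"]],[0,0,1]]); return R,K,np.array([c["k1"],0,0,0,0.]),np.array(c["eye"])
def proj(c,P):
    R,K,D,e=cal(c); M=F@R.T
    return cv2.projectPoints(np.atleast_2d(P).astype(float),cv2.Rodrigues(M)[0],-M@e,K,D)[0][:,0]
def unproj(c,uv,z):
    R,K,D,e=cal(c); n=cv2.undistortPoints(np.array(uv,float).reshape(-1,1,2),K,D)[:,0]
    d=np.c_[n[:,0],-n[:,1],-np.ones(len(n))]@R.T
    return e+d*((z-e[2])/d[:,2])[:,None]
E
python3 - <<'E'
import cv2,numpy as np
t=cv2.imread("pics/top0.png")[145:220,205:340]; s=cv2.imread("pics/side0.png")[150:280,260:350]
cv2.imwrite("pics/topc.png",cv2.resize(t,None,fx=5.5,fy=5.5,interpolation=cv2.INTER_CUBIC))
cv2.imwrite("pics/sidec.png",cv2.resize(s,None,fx=4.5,fy=4.5,interpolation=cv2.INTER_CUBIC))
E
```

```text
(no output)
```

View pics/topc.png

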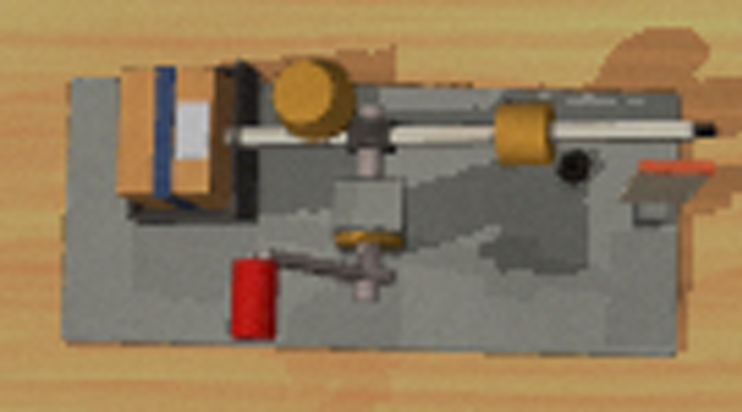

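View pics/sidec.png

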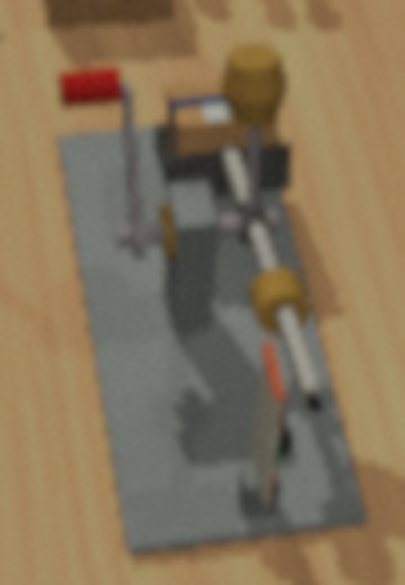

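```bash
cat >> h.py <<'E'
def B(pose,P):
    x,y,a=pose; P=np.atleast_2d(P).astype(float); c,s=np.cos(a),np.sin(a)
    return np.c_[x+c*P[:,0]-s*P[:,1], y+s*P[:,0]+c*P[:,1], P[:,2]]
def knob(A): return np.array([-.0875,.13*np.sin(.25-A),.13+.13*np.cos(.25-A)])
E
python3 - <<'E'
from bench import robot
from h import *
from scipy.optimize import least_squares
T=robot.camera("top");S=robot.camera("side")
up=lambda p,f,o:(np.array(p,float)+.5)/f-.5+o
tp=up([(72,78),(680,92),(64,342),(677,354),(253,299)],5.5,(205,145))
sp=up([(60,137),(130,552),(363,522),(90,86)],4.5,(260,150))
k=knob(-.25)
TP=np.array([[.1,.23,.014],[.1,-.23,.014],[-.1,.23,.014],[-.1,-.23,.014],k])
SP=np.array([[-.1,.23,.014],[-.1,-.23,.014],[.1,-.23,.014],k])
f=lambda p:np.r_[proj(T,B(p,TP))-tp,proj(S,B(p,SP))-sp].ravel()
r=least_squares(f,[.6,0,0]);print(r.x,np.degrees(r.x[2]),r.fun.reshape(-1,2).round(1))
for A in(-.25,.25,.6): print(A,B(r.x,knob(A)))
print("unproj corners",unproj(T,tp[:4],.014).round(4),"knob",unproj(T,tp[4:],k[2]))
print("pointer px", proj(T,B(r.x,[.04,-.24*np.cos(-.25),.13-.24*np.sin(-.25)])))
np.save("pose.npy",r.x)
E
```

```text
[ 0.64154513 -0.00101715 -0.02211633] -1.2671724357297578 [[-0.4 -0.6]
 [ 0.3  0.1]
 [-1.  -0.3]
 [-0.   0.7]
 [ 2.1  0.3]
 [-0.7 -0.9]
 [-0.8 -0.7]
 [ 1.2 -0.9]
 [ 0.2  0.8]]
-0.25 [[0.55544482 0.06322794 0.24408573]]
0.25 [[0.55406653 0.00091787 0.26      ]]
0.6 [[ 0.55308073 -0.04364795  0.25211845]]
unproj corners [[ 0.7441  0.2249  0.014 ]
 [ 0.7369 -0.2319  0.014 ]
 [ 0.5455  0.2271  0.014 ]
 [ 0.5393 -0.2289  0.014 ]] knob [[0.55640187 0.07076861 0.24408573]]
pointer px [[334.8193544  168.50744083]]
```

Fit good to about 1 px; the knob sits at about y 0.063–0.071 and z 0.244. Moving over it.

```bash
python3 -m creep '85 0.3 -0.2 -0.8 0; 85 0.8 -0.6 -1.4 0; 85 1.5 -1.1 -1.8 0; 85 2.3 -1.6 -1.8 0; 85 3.1 -2.2 -1.8 0; 85 3.9 -2.8 -1.8 0; 85 4.7 -3.3 -1.8 0; 85 5.5 -3.9 -1.8 0; 85 6.3 -4.5 -1.8 0; 85 7 -5 -1.8 0'
python3 -m creep '85 0.8 -0.55 0 0.6; 85 1.6 -1.1 0 1.4; 85 2.4 -1.7 0 2.2; 85 3.2 -2.25 0 3; 85 4 -2.8 0 3.8; 85 4.8 -3.35 0 4.5; 85 5.5 -3.9 0 5; 85 6 -4.25 0 5.25; 85 6.25 -4.4 0 5.25; 85 6.25 -4.4 0 5.25'
python3 - <<'E'
from bench import robot
from h import *
import cv2
t=robot.camera("top")["img"][140:230,190:350];s=robot.camera("side")["img"][130:290,240:370]
a=cv2.resize(t[:,:,::-1],None,fx=4.9,fy=4.9,interpolation=cv2.INTER_CUBIC);b=cv2.resize(s[:,:,::-1],None,fx=3.7,fy=3.7,interpolation=cv2.INTER_CUBIC)
cv2.imwrite("pics/t1.png",a);cv2.imwrite("pics/s1.png",b)
o=robot.observe();print(o["position"],o["orientation"])
E
```

```text
t: 1.03
position: [0.4021, -0.1967, 0.3034]
orientation: [-180.0, -0.0, 25.0]
force: [0.8, -0.5, 0.0]
grip_width: 0.0847
grasp_force: 0.0
t: 1.87
position: [0.5545, 0.0676, 0.3027]
orientation: [-180.0, 0.0, -1.1]
force: [-1.1, -0.8, -0.7]
grip_width: 0.0853
grasp_force: 0.0
[0.55365122 0.06537674 0.30308315] [ 1.79980640e+02  4.11205701e-02 -1.24735981e+00]
```

View pics/t1.png

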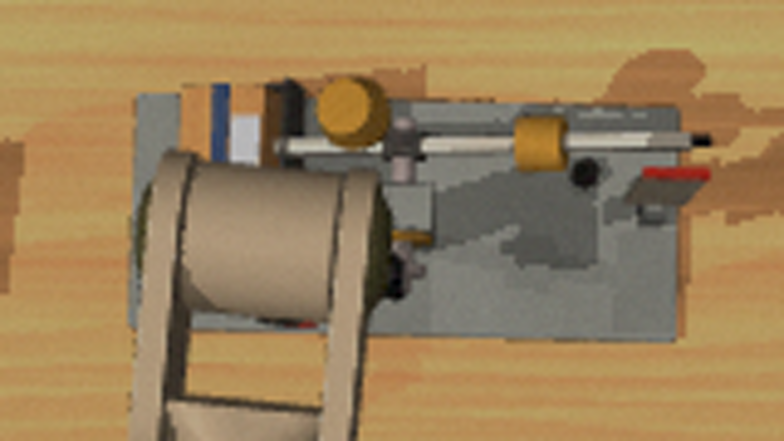

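View pics/s1.png

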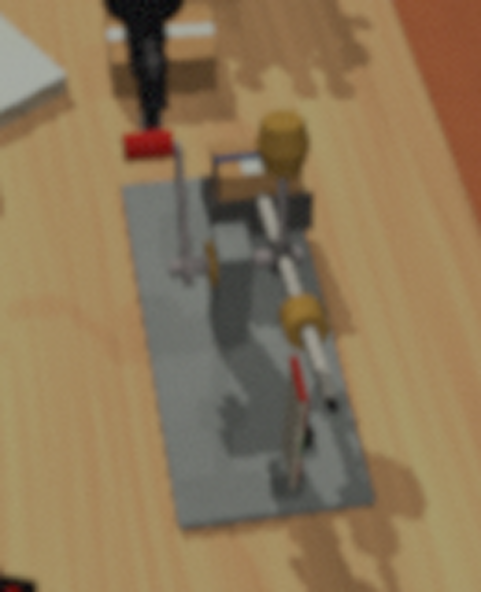

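The gripper is straight above the knob, and both cameras still see the bob and poise. Descend, and sample colours for a bob tracker.

```bash
python3 -m creep '85 0 0 0.4 0; 85 0 0 0.9 0; 85 0 0 1.4 0; 85 0 0 1.75 0; 85 0 0 1.95 0; 85 0 0 1.95 0'
python3 - <<'E'
from bench import robot
import cv2,numpy as np
for n,(r,c) in {"top":((150,175),(240,345)),"side":((150,235),(295,345))}.items():
    im=robot.camera(n)["img"]; R=im.astype(int); 
    m=((R[:,:,2]<.38*R[:,:,0])&(R[:,:,0]>70)&(R[:,:,1]>.55*R[:,:,0])).astype(np.uint8)
    k=np.zeros_like(m);k[r[0]:r[1],c[0]:c[1]]=1
    N,l,s,ce=cv2.connectedComponentsWithStats(m*k)
    print(n,[(tuple(s[i]),ce[i].round(2)) for i in range(1,N) if s[i,4]>5])
    if n=="top": print(im[162:164,250:256].tolist(),im[150,260].tolist(),im[165,243].tolist())
    else: print(im[168,315].tolist(),im[168,335].tolist())
for i in range(3): print(robot.observe()["position"])
E
```

```text
t: 2.47
position: [0.5531, 0.0648, 0.2241]
orientation: [-180.0, 0.2, -1.4]
force: [-0.6, 0.2, -0.1]
grip_width: 0.0847
grasp_force: 0.0
top [((np.int32(255), np.int32(156), np.int32(14), np.int32(14), np.int32(171)), array([261.59, 162.31])), ((np.int32(295), np.int32(164), np.int32(11), np.int32(11), np.int32(108)), array([299.79, 169.01]))]
[[[33, 31, 29], [37, 33, 32], [77, 77, 71], [91, 89, 84], [127, 104, 62], [173, 123, 49]], [[30, 27, 25], [28, 29, 24], [79, 78, 71], [94, 91, 85], [109, 90, 61], [171, 123, 45]]] [182, 155, 94] [130, 93, 61]
side [((np.int32(310), np.int32(161), np.int32(13), np.int32(17), np.int32(152)), array([316.  , 168.47])), ((np.int32(317), np.int32(211), np.int32(11), np.int32(11), np.int32(63)), array([321.25, 214.76]))]
[104, 79, 36] [165, 137, 95]
[0.55402151 0.06521334 0.22615695]
[0.55402151 0.06521334 0.22615695]
[0.55402151 0.06521334 0.22615695]
```

Tracker works (bob 261.6,162.3; poise 299.8,169.0). Close on the knob.

```bash
python3 -m creep '60 0 0 0 0; 40 0 0 0 0; 25 0 0 0 0; 20 0 0 0 0; 20 0 0 0 0; 20 0 0 0 0; 20 0 0 0 0; 20 0 0 0 0' 40
cat > trk.py <<'E'
from h import *
from bench import robot
pose=np.load("pose.npy")
ROI={"top":((150,178),(225,345)),"side":((150,245),(295,345))}
def blobs(n):
    c=robot.camera(n); im=c["img"].astype(float); R,G,Bl=im[...,0],im[...,1],im[...,2]
    w=np.clip((.55*R-Bl)/np.maximum(.3*R,1),0,1)*(R>70)*(G>.55*R)
    (r0,r1),(c0,c1)=ROI[n]; k=np.zeros_like(w); k[r0:r1,c0:c1]=1; w*=k
    N,l,s,_=cv2.connectedComponentsWithStats((w>.35).astype(np.uint8)); out=[]
    for i in np.argsort(-s[1:,4])[:2]+1:
        m=cv2.dilate((l==i).astype(np.uint8),np.ones((3,3)))*w; y,x=np.nonzero(m); out.append((np.average(x,weights=m[y,x]),np.average(y,weights=m[y,x])))
    return c,np.array(out)   # bob, poise
def model(c,b):
    s,k=np.sin(b),np.cos(b); return proj(c,B(pose,[[.04,-.135*s,.13+.135*k],[.04,-.128*k,.13-.128*s]]))
E
python3 - <<'E'
from trk import *
off={}
for n in("top","side"):
    c,m=blobs(n); off[n]=m-model(c,-.25); print(n,m.round(2),off[n].round(2),(model(c,.0)-model(c,-.1)).round(2))
    c,m2=blobs(n); print((m2-m).round(2))
np.save("off.npy",off)
o=robot.observe();print(o["t"],o["position"],o["force"],o["torque"],o["grip_width"],o["grasp_force"])
Y=np.array([.232,-.499]); y=np.radians(25); p=Y+.04*(13.25*np.array([np.cos(y),np.sin(y)])-9.4*np.array([np.sin(y),-np.cos(y)])); print("cmd",p)
E
```

```text
t: 3.23
position: [0.554, 0.0662, 0.2257]
orientation: [-180.0, -0.0, -1.3]
force: [-0.9, 1.6, 5.0]
grip_width: 0.0289
grasp_force: 39.5
top [[331.06 162.01]
 [262.69 161.  ]] [[ 69.16  -0.81]
 [-42.24  -7.95]] [[ 3.85  0.08]
 [-0.05  0.57]]
[[-0.08  0.16]
 [-0.01  0.02]]
side [[316.   168.65]
 [321.28 215.03]] [[ 0.01  0.17]
 [-1.45 -4.74]] [[ 0.74  2.61]
 [-0.22  2.25]]
[[ 0.02 -0.06]
 [-0.02 -0.02]]
3.4333 [0.55397453 0.0661879  0.22571112] [-0.23128789  2.09006943  4.36377101] [0.29424158 0.21671943 0.01810193] 0.029117199170518922 39.62431311607361
cmd [0.55343866 0.06575941]
```

```bash
sed -i 's/(.55\*R-Bl)\/np.maximum(.3\*R,1)/(.46*R-Bl)\/np.maximum(.16*R,1)/; s/w>.35/w>.5/' trk.py
cat > step.py <<'E'
"""after a creep call: step.py 'ROWS' [plan]; logs lever command and beam angle, fits, proposes next shift"""
import sys,json,os
from trk import *
from scipy.optimize import least_squares
L=json.load(open("log.json")) if os.path.exists("log.json") else {"cmd":[[robot.observe()["t"],0.0648,0.0]],"meas":[]}
off=np.load("off.npy",allow_pickle=True).item()
Aof=lambda Y:.25-np.arcsin(np.clip(Y/.13,-1,1)); Yof=lambda A:.13*np.sin(.25-A); Zof=lambda A:.13*np.cos(.25-A)
t0=robot.observe()["t"]; rows=[list(map(float,r.split())) for r in sys.argv[1].split(";")]if sys.argv[1] else []
_,Y0,Z0=L["cmd"][-1]
L["cmd"].append([t0-len(rows)/12,Y0,Z0])
for i,r in enumerate(rows): L["cmd"].append([t0-(len(rows)-1-i)/12,Y0-.04*r[2],Z0-.04*r[3]])
wt={"top":np.array([[1,.3],[0,0]]),"side":np.array([[.3,1],[0,.7]])}
for n in("top","side"):
    t=robot.observe()["t"]; c,m=blobs(n)
    f=lambda b:((model(c,b[0])+off[n]-m)*wt[n]).ravel()
    r=least_squares(f,[0.]); L["meas"].append([t,r.x[0]]); print(n,round(t,2),"b=%.3f res %.2f"%(r.x[0],np.abs(r.fun).max()))
json.dump(L,open("log.json","w"))
C=np.array(L["cmd"]);M=np.array(L["meas"]); o=robot.observe(); t1=o["t"]
A=Aof(C[-1,1]); print("A=%.3f z=%.4f F"%(A,C[-1,2]),o["force"].round(1),"grip",o["grasp_force"].round(0),round(o["grip_width"],4))
if len(sys.argv)>2:
    win=float(sys.argv[2]); M=M[M[:,0]>t1-win]; J=.027; dt=.01; tau=.04
    def sim(b,v,T,ts,As):
        out=[]
        for a in As:
            acc=(.5*a+.067*b-T-.055*v)/J; v+=acc*dt; b+=v*dt
            if b<-.25: b,v=-.25,max(v,0)
            if b>.25: b,v=.25,min(v,0)
            out.append((b,v))
        return np.array(out)
    ts=np.arange(M[0,0],t1,dt); As=Aof(np.interp(ts-tau,C[:,0],C[:,1]))
    fit=lambda p:np.r_[(np.interp(M[:,0],ts,sim(p[0],p[1],p[2],ts,As)[:,0])-M[:,1])/.004,p[1]/.3,(p[2]-.23)/.2]
    r=min((least_squares(fit,[M[0,1],v0,T0]) for v0 in(0,.1) for T0 in(.5*A,.5*A-.03)),key=lambda q:q.cost)
    b,v=sim(*r.x,ts,As)[-1]; T=r.x[2]; print("fit b=%.3f v=%.3f T=%.4f Aeq=%.3f rms %.4f"%(b,v,T,2*T,.004*np.sqrt(np.mean(r.fun[:-2]**2))))
    P=.5; n=int(P/dt)
    def fut(u):
        tr=np.r_[A,u]; a=np.concatenate([np.interp(np.arange(n)*dt,[0,tau,tau+.167],[tr[i],tr[i],tr[i+1]]) for i in range(len(u))]); return sim(b,v,T,None,a)
    def cost(u):
        s=fut(u); return np.r_[s[::5,0]*1.0,s[::5,1]*.7,np.diff(np.r_[A,u])*1.0,5*s[-1]]
    u=least_squares(cost,np.full(6,2*T)).x; s=fut(u)
    print("next A %.3f -> ty %.3f tz %.3f"%(u[0],(Yof(A)-Yof(u[0]))/.04,(C[-1,2]-(Zof(u[0])-Zof(Aof(.0648))))/.04),"plan",u.round(3),"b",s[n-1::n,0].round(3),"hold b,v",fut(np.full(1,A))[-1].round(3))
else:
    for a in(A+.02,A+.035,A+.1,A+.2): print("to A %.3f ty %.3f tz %.3f"%(a,(Yof(A)-Yof(a))/.04,(C[-1,2]-(Zof(a)-Zof(Aof(.0648))))/.04))
E
python3 - <<'E'
from trk import *
off={}
for n in("top","side"):
    c,m=blobs(n); off[n]=m-model(c,-.25); print(n,m.round(2),off[n].round(2))
np.save("off.npy",off)
E
python3 step.py ''; python3 -c "
from step import *" 2>/dev/null
python3 - <<'E'
import numpy as np
for A in (-.272,-.2,-.1,0,.1,.2):print(A,(.0648-.13*np.sin(.25-A))/.04,-(.13*np.cos(.25-A)-.13*np.cos(.522))/.04)
E
cat log.json
```

```text
top [[261.63 162.18]
 [299.82 168.99]] [[-0.26 -0.64]
 [-5.11  0.04]]
side [[316.05 168.66]
 [321.11 214.97]] [[ 0.05  0.18]
 [-1.62 -4.8 ]]
top 3.53 b=-0.251 res 0.00
side 3.58 b=-0.249 res 0.02
-0.272 -0.0004980391796808453 -0.0
-0.2 0.20636201413850153 -0.10927610825946267
-0.1 0.505582125769783 -0.23578434236724427
0 0.8159371324228004 -0.33178839617285827
0.1 1.1343260694608024 -0.39632902890540006
0.2 1.4575676998702953 -0.42876137189690294
{"cmd": [[3.5333, 0.0648, 0.0], [3.5333, 0.0648, 0.0]], "meas": [[3.5333, -0.25149239747030355], [3.5833, -0.2494886092545647]]}Traceback (most recent call last):
  File "step.py", line 19, in <module>
    A=Aof(C[-1,1]); print("A=%.3f z=%.4f F"%(A,C[-1,2]),o["force"].round(1),"grip",o["grasp_force"].round(0),round(o["grip_width"],4))
                                                                                   ^^^^^^^^^^^^^^^^^^^^^^
AttributeError: 'float' object has no attribute 'round'
```

```bash
sed -i 's/o\["grasp_force"\].round(0)/round(float(o["grasp_force"]),1)/' step.py
python3 -m creep '20 0 0.1 -0.06 0; 20 0 0.25 -0.13 0; 20 0 0.42 -0.2 0; 20 0 0.6 -0.27 0; 20 0 0.8 -0.325 0; 20 0 1 -0.37 0; 20 0 1.17 -0.4 0; 20 0 1.3 -0.415 0; 20 0 1.4 -0.425 0; 20 0 1.45 -0.43 0'
python3 step.py '20 0 0.1 -0.06 0; 20 0 0.25 -0.13 0; 20 0 0.42 -0.2 0; 20 0 0.6 -0.27 0; 20 0 0.8 -0.325 0; 20 0 1 -0.37 0; 20 0 1.17 -0.4 0; 20 0 1.3 -0.415 0; 20 0 1.4 -0.425 0; 20 0 1.45 -0.43 0'
```

```text
t: 4.47
position: [0.5532, 0.0092, 0.244]
orientation: [-179.8, -0.2, -1.3]
force: [-2.2, 7.7, 17.1]
grip_width: 0.0287
grasp_force: 41.4
top 4.47 b=-0.250 res 0.00
side 4.52 b=-0.252 res 0.01
A=0.198 z=0.0172 F [-1.1  7.4 12.9] grip 40.7 0.0291
to A 0.218 ty 0.065 tz -0.001
to A 0.233 ty 0.114 tz -0.002
to A 0.298 ty 0.325 tz 0.001
to A 0.398 ty 0.648 tz 0.033
```

```bash
python3 -m creep '20 0 0.03 -0.01 0; 20 0 0.07 -0.03 0; 20 0 0.1 -0.04 0; 20 0 0.13 -0.04 0'
python3 step.py '20 0 0.03 -0.01 0; 20 0 0.07 -0.03 0; 20 0 0.1 -0.04 0; 20 0 0.13 -0.04 0'
```

```text
t: 4.9
position: [0.5531, 0.0043, 0.2448]
orientation: [-179.8, -0.1, -1.2]
force: [1.3, 7.0, 12.6]
grip_width: 0.0285
grasp_force: 40.4
top 4.9 b=-0.250 res 0.00
side 4.95 b=-0.252 res 0.01
A=0.238 z=0.0188 F [1.4 7.1 7.9] grip 39.8 0.0289
to A 0.258 ty 0.065 tz 0.038
to A 0.273 ty 0.114 tz 0.038
to A 0.338 ty 0.325 tz 0.050
to A 0.438 ty 0.646 tz 0.095
```

```bash
python3 -m creep '20 0 0.03 0 0; 20 0 0.06 0 0; 20 0 0.1 0 0; 20 0 0.13 0 0'
python3 step.py '20 0 0.03 0 0; 20 0 0.06 0 0; 20 0 0.1 0 0; 20 0 0.13 0 0'
```

```text
t: 5.33
position: [0.553, -0.001, 0.2455]
orientation: [-179.8, -0.2, -1.2]
force: [-0.6, 6.2, 13.8]
grip_width: 0.0283
grasp_force: 39.8
top 5.33 b=-0.250 res 0.00
side 5.38 b=-0.249 res 0.01
A=0.278 z=0.0188 F [1.6 6.6 9.4] grip 39.5 0.0289
to A 0.298 ty 0.065 tz 0.041
to A 0.313 ty 0.114 tz 0.044
to A 0.378 ty 0.324 tz 0.064
to A 0.478 ty 0.644 tz 0.121
```

```bash
python3 -m creep '20 0 0.03 0 0; 20 0 0.06 0 0; 20 0 0.1 0 0; 20 0 0.13 0 0'
python3 step.py '20 0 0.03 0 0; 20 0 0.06 0 0; 20 0 0.1 0 0; 20 0 0.13 0 0'
```

```text
t: 5.77
position: [0.5529, -0.0062, 0.2452]
orientation: [-179.8, -0.2, -1.2]
force: [-0.0, 9.1, 9.0]
grip_width: 0.0286
grasp_force: 40.7
top 5.77 b=-0.251 res 0.00
side 5.82 b=-0.252 res 0.04
A=0.318 z=0.0188 F [1.8 8.5 9. ] grip 40.7 0.0288
to A 0.338 ty 0.065 tz 0.050
to A 0.353 ty 0.113 tz 0.055
to A 0.418 ty 0.323 tz 0.083
to A 0.518 ty 0.640 tz 0.153
```

```bash
python3 -m creep '20 0 0.03 0 0; 20 0 0.06 0 0; 20 0 0.1 0 0; 20 0 0.13 0.01 0'
python3 step.py '20 0 0.03 0 0; 20 0 0.06 0 0; 20 0 0.1 0 0; 20 0 0.13 0.01 0'
```

```text
t: 6.2
position: [0.5528, -0.0116, 0.2452]
orientation: [-179.8, -0.2, -1.2]
force: [2.5, 5.3, 1.6]
grip_width: 0.029
grasp_force: 39.6
top 6.2 b=-0.250 res 0.01
side 6.25 b=-0.253 res 0.01
A=0.358 z=0.0184 F [ 1.6  5.6 10.2] grip 40.5 0.029
to A 0.378 ty 0.065 tz 0.054
to A 0.393 ty 0.113 tz 0.061
to A 0.458 ty 0.321 tz 0.097
to A 0.558 ty 0.635 tz 0.180
```

```bash
python3 -m creep '20 0 0.03 0 0; 20 0 0.06 0.01 0; 20 0 0.1 0.01 0; 20 0 0.13 0.02 0'
python3 step.py '20 0 0.03 0 0; 20 0 0.06 0.01 0; 20 0 0.1 0.01 0; 20 0 0.13 0.02 0'
```

```text
t: 6.63
position: [0.5527, -0.0167, 0.2441]
orientation: [-179.8, -0.2, -1.2]
force: [2.7, 7.7, 4.1]
grip_width: 0.0284
grasp_force: 40.1
top 6.63 b=-0.251 res 0.01
side 6.68 b=-0.250 res 0.02
A=0.398 z=0.0176 F [2.1 5.6 7.2] grip 40.9 0.0287
to A 0.418 ty 0.064 tz 0.053
to A 0.433 ty 0.112 tz 0.062
to A 0.498 ty 0.319 tz 0.107
to A 0.598 ty 0.629 tz 0.203
```

```bash
python3 -m creep '20 0 0.03 0 0; 20 0 0.06 0.01 0; 20 0 0.1 0.02 0; 20 0 0.13 0.025 0'
python3 step.py '20 0 0.03 0 0; 20 0 0.06 0.01 0; 20 0 0.1 0.02 0; 20 0 0.13 0.025 0'
```

```text
t: 7.07
position: [0.5525, -0.0218, 0.2428]
orientation: [-179.8, -0.1, -1.2]
force: [2.8, 9.1, 8.2]
grip_width: 0.0285
grasp_force: 41.3
top 7.07 b=-0.249 res 0.00
side 7.12 b=-0.249 res 0.03
A=0.439 z=0.0166 F [1.8 9.1 8. ] grip 41.3 0.0285
to A 0.459 ty 0.064 tz 0.053
to A 0.474 ty 0.111 tz 0.064
to A 0.539 ty 0.316 tz 0.117
to A 0.639 ty 0.622 tz 0.225
```

Continue one step at a time.

```bash
python3 -m creep '20 0 0.03 0.01 0; 20 0 0.06 0.01 0; 20 0 0.1 0.02 0; 20 0 0.13 0.03 0'
python3 step.py '20 0 0.03 0.01 0; 20 0 0.06 0.01 0; 20 0 0.1 0.02 0; 20 0 0.13 0.03 0'
```

```text
t: 7.5
position: [0.5524, -0.0272, 0.2413]
orientation: [-179.8, -0.1, -1.2]
force: [2.2, 5.5, 6.5]
grip_width: 0.0288
grasp_force: 41.6
top 7.5 b=-0.237 res 0.01
side 7.55 b=-0.230 res 0.01
A=0.480 z=0.0154 F [2.6 5.5 5.5] grip 41.4 0.0284
to A 0.500 ty 0.063 tz 0.053
to A 0.515 ty 0.110 tz 0.066
to A 0.580 ty 0.312 tz 0.128
to A 0.680 ty 0.614 tz 0.248
```

```bash
python3 -m creep '20 0 0.03 0.01 0; 20 0 0.06 0.02 0; 20 0 0.1 0.03 0; 20 0 0.13 0.035 0'
python3 step.py '20 0 0.03 0.01 0; 20 0 0.06 0.02 0; 20 0 0.1 0.03 0; 20 0 0.13 0.035 0'
```

```text
t: 7.93
position: [0.5522, -0.0325, 0.2399]
orientation: [-179.8, -0.1, -1.2]
force: [2.8, 7.1, 5.7]
grip_width: 0.0284
grasp_force: 41.6
top 7.93 b=-0.135 res 0.02
side 7.98 b=-0.120 res 0.02
A=0.521 z=0.0140 F [3.  7.1 5.8] grip 41.6 0.0289
to A 0.541 ty 0.062 tz 0.054
to A 0.556 ty 0.109 tz 0.068
to A 0.621 ty 0.308 tz 0.139
to A 0.721 ty 0.605 tz 0.271
```

```bash
python3 -m creep '20 0 -0.25 -0.05 0; 20 0 -0.5 -0.09 0; 20 0 -0.6 -0.11 0'
python3 step.py '20 0 -0.25 -0.05 0; 20 0 -0.5 -0.09 0; 20 0 -0.6 -0.11 0' 2
```

```text
t: 8.28
position: [0.5528, -0.0104, 0.2446]
orientation: [179.8, -0.1, -1.3]
force: [2.6, -5.0, 4.4]
grip_width: 0.0287
grasp_force: 41.2
top 8.28 b=-0.002 res 0.05
side 8.33 b=-0.011 res 0.20
A=0.333 z=0.0184 F [ 1.7 -5.4  8.1] grip 41.6 0.0288
fit b=0.017 v=0.152 T=0.2038 Aeq=0.408 rms 0.0111
next A 0.404 -> ty 0.229 tz 0.066 plan [0.404 0.407 0.407 0.407 0.407 0.408] b [0.014 0.006 0.003 0.001 0.001 0.   ] hold b,v [-0.063 -0.387]
```

```bash
python3 -m creep '20 0 0.12 0.01 0; 20 0 0.22 0.02 0'
python3 step.py '20 0 0.12 0.01 0; 20 0 0.22 0.02 0' 2.2
```

```text
t: 8.55
position: [0.5526, -0.0175, 0.2435]
orientation: [-179.8, -0.1, -1.2]
force: [4.1, 6.2, 1.1]
grip_width: 0.0286
grasp_force: 41.7
top 8.55 b=-0.002 res 0.04
side 8.6 b=-0.013 res 0.24
A=0.401 z=0.0176 F [1.7 4.6 5.9] grip 42.0 0.0288
fit b=-0.001 v=-0.061 T=0.2047 Aeq=0.409 rms 0.0124
next A 0.421 -> ty 0.064 tz 0.055 plan [0.421 0.408 0.41  0.409 0.409 0.409] b [-0.015 -0.004 -0.003 -0.001 -0.001 -0.   ] hold b,v [-0.037 -0.084]
```

```bash
python3 -m creep '20 0 0.04 0.005 0; 20 0 0.06 0.01 0; 20 0 0.06 0.01 0'
python3 step.py '20 0 0.04 0.005 0; 20 0 0.06 0.01 0; 20 0 0.06 0.01 0' 2.6
```

```text
t: 8.9
position: [0.5526, -0.0192, 0.2431]
orientation: [-179.7, -0.1, -1.2]
force: [2.6, 7.9, 7.6]
grip_width: 0.0285
grasp_force: 42.2
top 8.9 b=-0.019 res 0.04
side 8.95 b=-0.037 res 0.21
A=0.420 z=0.0172 F [2.6 7.9 7.1] grip 42.2 0.0285
fit b=-0.025 v=-0.019 T=0.2049 Aeq=0.410 rms 0.0123
next A 0.419 -> ty -0.004 tz 0.044 plan [0.419 0.41  0.411 0.41  0.41  0.41 ] b [-0.02  -0.008 -0.004 -0.002 -0.001 -0.   ] hold b,v [-0.019  0.034]
```

```bash
for w in 0.75 1.1; do NOCAM=1 python3 dry.py '' $w;done; python3 -c "
import json;[print(round(a,2),round(b,4)) for a,b in json.load(open('log.json'))['meas'][-14:]]"
```

```text
A=0.420 z=0.0172 F [2.6 7.9 7.1] grip 42.2 0.0285
fit b=-0.029 v=0.001 T=0.2016 Aeq=0.403 rms 0.0071
next A 0.409 -> ty -0.037 tz 0.038 plan [0.409 0.404 0.404 0.404 0.403 0.403] b [-0.018 -0.008 -0.004 -0.002 -0.001 -0.   ] hold b,v [-0.005  0.084]
A=0.420 z=0.0172 F [2.6 7.9 7.1] grip 42.2 0.0285
fit b=-0.032 v=-0.028 T=0.2046 Aeq=0.409 rms 0.0066
next A 0.422 -> ty 0.006 tz 0.045 plan [0.422 0.41  0.411 0.41  0.41  0.409] b [-0.028 -0.011 -0.006 -0.003 -0.001 -0.001] hold b,v [-0.03   0.028]
6.63 -0.2505
6.68 -0.2502
7.07 -0.2493
7.12 -0.2493
7.5 -0.2374
7.55 -0.2299
7.93 -0.1348
7.98 -0.1197
8.28 -0.002
8.33 -0.0107
8.55 -0.0018
8.6 -0.0125
8.9 -0.0193
8.95 -0.0374
```

```bash
sed -i 's/L\["meas"\].append(\[t,r.x\[0\]\])/L["meas"].append([t,r.x[0]+(.01*(r.x[0]+.25)\/.25 if n=="side" else 0)])/' step.py; python3 -c "
import json;L=json.load(open('log.json'))
for i in range(1,len(L['meas']),2): L['meas'][i][1]+=.01*(L['meas'][i][1]+.25)/.25
json.dump(L,open('log.json','w'))"
python3 -m creep '20 0 0 0 0; 20 0 0 0 0; 20 0 0 0 0'
python3 step.py '20 0 0 0 0; 20 0 0 0 0; 20 0 0 0 0' 1.5
```

```text
t: 9.25
position: [0.5526, -0.0192, 0.2432]
orientation: [-179.7, -0.1, -1.2]
force: [1.8, 8.0, 7.7]
grip_width: 0.0288
grasp_force: 42.2
top 9.25 b=-0.031 res 0.05
side 9.3 b=-0.047 res 0.13
A=0.420 z=0.0172 F [2.5 6.6 7.1] grip 42.2 0.0287
fit b=-0.035 v=0.003 T=0.2056 Aeq=0.411 rms 0.0040
next A 0.421 -> ty 0.003 tz 0.045 plan [0.421 0.412 0.413 0.412 0.412 0.411] b [-0.025 -0.011 -0.005 -0.003 -0.001 -0.001] hold b,v [-0.026  0.029]
```

```bash
python3 -m creep '20 0 0.02 0 0; 20 0 0.02 0 0; 20 0 0.02 0 0'
python3 step.py '20 0 0.02 0 0; 20 0 0.02 0 0; 20 0 0.02 0 0' 1.6
```

```text
t: 9.6
position: [0.5525, -0.0203, 0.2431]
orientation: [-179.8, -0.1, -1.2]
force: [1.6, 6.7, 7.3]
grip_width: 0.0289
grasp_force: 41.9
top 9.6 b=-0.041 res 0.05
side 9.65 b=-0.055 res 0.14
A=0.426 z=0.0172 F [1.  5.7 7.7] grip 41.9 0.0291
fit b=-0.041 v=0.017 T=0.2070 Aeq=0.414 rms 0.0049
next A 0.423 -> ty -0.010 tz 0.046 plan [0.423 0.416 0.415 0.415 0.414 0.414] b [-0.026 -0.012 -0.006 -0.003 -0.001 -0.001] hold b,v [-0.023  0.053]
```

```bash
python3 -m creep '20 0 0.04 0.01 0; 20 0 0.04 0.01 0; 20 0 0.04 0.01 0'
python3 step.py '20 0 0.04 0.01 0; 20 0 0.04 0.01 0; 20 0 0.04 0.01 0' 1.4
```

```text
t: 9.95
position: [0.5524, -0.0223, 0.2425]
orientation: [-179.8, -0.1, -1.2]
force: [1.2, 5.0, 5.4]
grip_width: 0.0287
grasp_force: 42.1
top 9.95 b=-0.036 res 0.05
side 10.0 b=-0.046 res 0.08
A=0.439 z=0.0168 F [1.8 5.1 5.2] grip 42.1 0.029
fit b=-0.033 v=0.065 T=0.2086 Aeq=0.417 rms 0.0033
next A 0.413 -> ty -0.083 tz 0.031 plan [0.413 0.42  0.417 0.417 0.417 0.417] b [-0.008 -0.005 -0.002 -0.001 -0.    -0.   ] hold b,v [0.02  0.145]
```

```bash
python3 -m creep '20 0 -0.03 0 0; 20 0 -0.06 -0.01 0; 20 0 -0.06 -0.01 0'
python3 step.py '20 0 -0.03 0 0; 20 0 -0.06 -0.01 0; 20 0 -0.06 -0.01 0' 1.5
```

```text
t: 10.3
position: [0.5524, -0.0206, 0.2428]
orientation: [-180.0, -0.1, -1.3]
force: [2.6, 1.8, 4.6]
grip_width: 0.0289
grasp_force: 42.0
top 10.3 b=-0.012 res 0.05
side 10.35 b=-0.015 res 0.24
A=0.420 z=0.0172 F [2.9 1.9 5.4] grip 42.0 0.029
fit b=-0.005 v=0.063 T=0.2084 Aeq=0.417 rms 0.0030
next A 0.408 -> ty -0.038 tz 0.038 plan [0.408 0.418 0.416 0.417 0.417 0.417] b [0.009 0.002 0.002 0.001 0.    0.   ] hold b,v [0.022 0.051]
```

```bash
sed -i 's/"%(A,C\[-1,2\])/ y=%.4f"%(A,C[-1,2],o["position"][1])/' step.py
python3 -m creep '20 0 -0.04 -0.005 0; 20 0 -0.04 -0.005 0; 20 0 -0.04 -0.005 0'
python3 step.py '20 0 -0.04 -0.005 0; 20 0 -0.04 -0.005 0; 20 0 -0.04 -0.005 0' 1.6
```

```text
t: 10.65
position: [0.5524, -0.0197, 0.243]
orientation: [180.0, -0.1, -1.3]
force: [3.6, -0.2, 5.2]
grip_width: 0.0287
grasp_force: 42.0
top 10.65 b=0.010 res 0.07
side 10.7 b=-0.003 res 0.12
A=0.408 z=0.0174 F y=-0.0197 [ 2.8 -0.6  6.3] grip 42.0 0.0288
fit b=0.010 v=0.010 T=0.2078 Aeq=0.416 rms 0.0025
next A 0.413 -> ty 0.018 tz 0.046 plan [0.413 0.415 0.415 0.416 0.416 0.416] b [0.007 0.003 0.002 0.001 0.    0.   ] hold b,v [ 0.001 -0.038]
```

```bash
python3 -m creep '20 0 -0.03 0 0; 20 0 -0.03 0 0; 20 0 -0.03 0 0'
python3 step.py '20 0 -0.03 0 0; 20 0 -0.03 0 0; 20 0 -0.03 0 0' 1.6
```

```text
t: 11.0
position: [0.5525, -0.0189, 0.2431]
orientation: [179.9, -0.1, -1.3]
force: [2.8, -2.1, 5.0]
grip_width: 0.0286
grasp_force: 42.1
top 11.0 b=0.022 res 0.02
side 11.05 b=0.007 res 0.11
A=0.398 z=0.0174 F y=-0.0189 [ 2.7 -2.6  6.2] grip 42.1 0.0289
fit b=0.015 v=-0.035 T=0.2066 Aeq=0.413 rms 0.0036
next A 0.418 -> ty 0.062 tz 0.048 plan [0.418 0.412 0.413 0.413 0.413 0.413] b [0.001 0.002 0.001 0.    0.    0.   ] hold b,v [-0.02  -0.102]
```

```bash
python3 -m creep '20 0 0 0 0; 20 0 0 0 0; 20 0 0 0 0'
python3 step.py '20 0 0 0 0; 20 0 0 0 0; 20 0 0 0 0' 1.2
```

```text
t: 11.35
position: [0.5525, -0.019, 0.2431]
orientation: [179.9, -0.1, -1.3]
force: [1.8, -1.6, 5.9]
grip_width: 0.0284
grasp_force: 42.1
top 11.35 b=0.026 res 0.05
side 11.4 b=0.011 res 0.22
A=0.398 z=0.0174 F y=-0.0190 [ 2.3 -2.2  5.9] grip 42.1 0.0289
fit b=0.022 v=-0.010 T=0.2023 Aeq=0.405 rms 0.0026
next A 0.400 -> ty 0.005 tz 0.039 plan [0.4   0.404 0.404 0.404 0.404 0.405] b [0.014 0.006 0.003 0.002 0.001 0.   ] hold b,v [ 0.012 -0.028]
```

```bash
python3 -m creep '20 0 -0.03 0 0; 20 0 -0.03 0 0; 20 0 -0.03 0 0'
python3 step.py '20 0 -0.03 0 0; 20 0 -0.03 0 0; 20 0 -0.03 0 0' 1.2
```

```text
t: 11.7
position: [0.5525, -0.0182, 0.2432]
orientation: [179.8, -0.1, -1.3]
force: [2.9, -5.1, 6.1]
grip_width: 0.0287
grasp_force: 42.1
top 11.7 b=0.025 res 0.04
side 11.75 b=0.006 res 0.18
A=0.389 z=0.0174 F y=-0.0182 [ 2.  -4.1  6.1] grip 42.1 0.0285
fit b=0.017 v=-0.042 T=0.2013 Aeq=0.403 rms 0.0028
next A 0.407 -> ty 0.057 tz 0.042 plan [0.407 0.401 0.403 0.402 0.402 0.403] b [0.002 0.002 0.001 0.    0.    0.   ] hold b,v [-0.018 -0.095]
```

```bash
python3 -m creep '20 0 0 0 0; 20 0 0 0 0; 20 0 0 0 0'
python3 step.py '20 0 0 0 0; 20 0 0 0 0; 20 0 0 0 0' 1.2
```

```text
t: 12.05
position: [0.5525, -0.0182, 0.2432]
orientation: [179.8, -0.1, -1.3]
force: [2.5, -4.2, 5.7]
grip_width: 0.0288
grasp_force: 42.1
top 12.05 b=0.014 res 0.05
side 12.1 b=0.002 res 0.18
A=0.389 z=0.0174 F y=-0.0182 [ 1.9 -4.1  6.3] grip 42.1 0.0289
fit b=0.009 v=-0.047 T=0.1994 Aeq=0.399 rms 0.0030
next A 0.406 -> ty 0.054 tz 0.042 plan [0.406 0.398 0.399 0.399 0.399 0.399] b [-0.005 -0.001 -0.001 -0.    -0.    -0.   ] hold b,v [-0.023 -0.081]
```

```bash
python3 -m creep '20 0 0.045 0 0; 20 0 0.045 0 0; 20 0 0.045 0 0'
python3 step.py '20 0 0.045 0 0; 20 0 0.045 0 0; 20 0 0.045 0 0' 1.2
```

```text
t: 12.4
position: [0.5524, -0.0193, 0.243]
orientation: [179.9, -0.1, -1.3]
force: [3.8, -2.0, 5.6]
grip_width: 0.0289
grasp_force: 42.1
top 12.4 b=0.011 res 0.04
side 12.45 b=-0.001 res 0.23
A=0.403 z=0.0174 F y=-0.0193 [ 2.9 -1.8  5.5] grip 42.1 0.0288
fit b=0.011 v=0.023 T=0.1973 Aeq=0.395 rms 0.0022
next A 0.384 -> ty -0.060 tz 0.032 plan [0.384 0.395 0.393 0.394 0.394 0.395] b [0.016 0.006 0.003 0.001 0.001 0.   ] hold b,v [0.037 0.075]
```

```bash
python3 -m creep '20 0 -0.01 0 0; 20 0 -0.01 0 0; 20 0 -0.01 0 0'
python3 step.py '20 0 -0.01 0 0; 20 0 -0.01 0 0; 20 0 -0.01 0 0' 1.2
```

```text
t: 12.75
position: [0.5525, -0.019, 0.2431]
orientation: [179.9, -0.1, -1.3]
force: [3.0, -3.1, 5.6]
grip_width: 0.0289
grasp_force: 42.1
top 12.75 b=0.010 res 0.07
side 12.8 b=-0.001 res 0.11
A=0.400 z=0.0174 F y=-0.0190 [ 2.7 -2.6  6. ] grip 42.1 0.0285
fit b=0.012 v=0.022 T=0.1987 Aeq=0.397 rms 0.0029
next A 0.389 -> ty -0.036 tz 0.034 plan [0.389 0.397 0.396 0.397 0.397 0.397] b [0.015 0.006 0.003 0.001 0.001 0.   ] hold b,v [0.027 0.038]
```

```bash
python3 -m creep '20 0 -0.01 0 0; 20 0 -0.01 0 0; 20 0 -0.01 0 0'
python3 step.py '20 0 -0.01 0 0; 20 0 -0.01 0 0; 20 0 -0.01 0 0' 1.2
python3 - <<'E'
from bench import robot
import cv2
cv2.imwrite("pics/s2.png",cv2.resize(robot.camera("side")["img"][140:280,250:360,::-1],None,fx=4.2,fy=4.2,interpolation=cv2.INTER_CUBIC))
E
```

```text
t: 13.1
position: [0.5525, -0.0187, 0.2431]
orientation: [179.9, -0.1, -1.3]
force: [3.3, -3.1, 6.4]
grip_width: 0.0284
grasp_force: 42.1
top 13.1 b=0.010 res 0.06
side 13.15 b=-0.001 res 0.22
A=0.397 z=0.0174 F y=-0.0187 [ 2.7 -2.7  6.9] grip 42.1 0.0283
fit b=0.009 v=-0.011 T=0.2005 Aeq=0.401 rms 0.0007
next A 0.401 -> ty 0.013 tz 0.039 plan [0.401 0.401 0.401 0.401 0.401 0.401] b [0.004 0.002 0.001 0.    0.    0.   ] hold b,v [-0.001 -0.027]
```

View pics/s2.png

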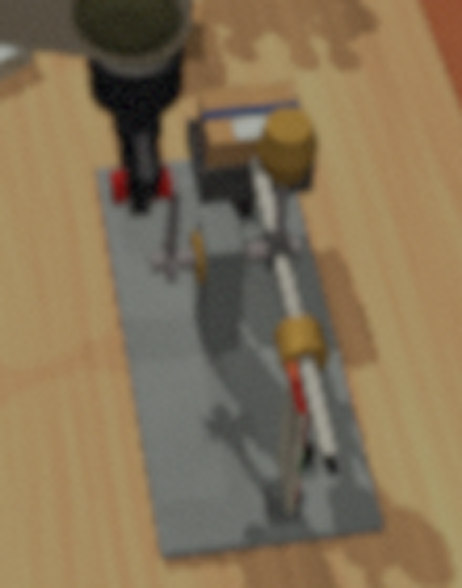

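The knob is in the grip; the pointer tip is at about (329.0, 250.5) in the full image. Checking that against the model while holding.

```bash
python3 -m creep '20 0 0.005 0 0; 20 0 0.005 0 0; 20 0 0.005 0 0'
python3 step.py '20 0 0.005 0 0; 20 0 0.005 0 0; 20 0 0.005 0 0' 1.5
python3 - <<'E'
from trk import *
c=robot.camera("side")
for b in(-.25,-.05,0,.05,.1):print(b,proj(c,B(pose,[.04,-.24*np.cos(b),.13-.24*np.sin(b)])))
E
```

```text
t: 13.5
position: [0.5525, -0.0189, 0.2431]
orientation: [179.9, -0.1, -1.3]
force: [2.9, -2.7, 5.7]
grip_width: 0.0289
grasp_force: 42.1
top 13.5 b=0.009 res 0.06
side 13.55 b=-0.002 res 0.24
A=0.398 z=0.0174 F y=-0.0188 [ 3.7 -2.4  6.2] grip 42.1 0.0286
fit b=0.008 v=-0.005 T=0.1999 Aeq=0.400 rms 0.0006
next A 0.398 -> ty -0.000 tz 0.038 plan [0.398 0.399 0.4   0.4   0.4   0.4  ] b [0.005 0.002 0.001 0.001 0.    0.   ] hold b,v [ 0.005 -0.006]
-0.25 [[329.71084891 240.53654441]]
-0.05 [[328.96208143 250.06409247]]
0 [[328.68738799 252.03565073]]
0.05 [[328.38076556 253.83558781]]
0.1 [[328.04388977 255.46164516]]
```

```bash
python3 -m creep '20 0 0 0 0; 20 0 0 0 0; 20 0 0 0 0; 20 0 0 0 0'
python3 step.py '20 0 0 0 0; 20 0 0 0 0; 20 0 0 0 0; 20 0 0 0 0' 1.8
```

```text
t: 13.98
position: [0.5525, -0.0189, 0.2431]
orientation: [179.9, -0.1, -1.3]
force: [2.5, -2.3, 6.0]
grip_width: 0.0286
grasp_force: 42.1
top 13.98 b=0.006 res 0.05
side 14.03 b=-0.008 res 0.27
A=0.398 z=0.0174 F y=-0.0188 [ 2.8 -2.5  5.7] grip 42.1 0.0288
fit b=0.003 v=-0.009 T=0.2000 Aeq=0.400 rms 0.0012
next A 0.401 -> ty 0.008 tz 0.039 plan [0.401 0.4   0.4   0.4   0.4   0.4  ] b [0. 0. 0. 0. 0. 0.] hold b,v [-0.002 -0.014]
```

```bash
python3 -m creep '20 0 0.01 0 0; 20 0 0.01 0 0; 20 0 0.01 0 0'
python3 step.py '20 0 0.01 0 0; 20 0 0.01 0 0; 20 0 0.01 0 0' 1.8
```

```text
t: 14.33
position: [0.5525, -0.0191, 0.2431]
orientation: [179.9, -0.1, -1.3]
force: [3.2, -2.5, 5.9]
grip_width: 0.0287
grasp_force: 42.1
top 14.33 b=0.003 res 0.06
side 14.38 b=-0.008 res 0.22
A=0.401 z=0.0174 F y=-0.0191 [ 3.2 -2.5  5.1] grip 42.1 0.0286
fit b=0.002 v=0.002 T=0.2000 Aeq=0.400 rms 0.0013
next A 0.398 -> ty -0.010 tz 0.038 plan [0.398 0.4   0.4   0.4   0.4   0.4  ] b [0.003 0.001 0.001 0.    0.    0.   ] hold b,v [0.006 0.012]
```

In the green since about t = 8.1 s, centred and still, so I'm handing it in.

```bash
python3 -c "
from bench import robot;print(robot.finish_job())"
```

```text
the job is handed in; nothing more can be done
None
```

I handed the job in at about 14.4 s with the knob still gripped. By my camera tracking, the pointer had been in the green for about six seconds without a break, finishing within about 0.01 rad of the middle and almost still; the first swing up was the quickest move, fitted at about 0.5 rad/s.

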